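# Sort the print-run leftovers into their trays

### The arm

A 6-joint arm with a two-finger parallel gripper is mounted at the origin on a cart in front of the work surface, level with it; the furniture and walls round the work are solid. World frame = base frame: x ahead of the robot, y to its left, z up, the work surface at z = 0. Lengths are in m, angles in rad, forces in N, time in s.
With the tool pointing down it reaches from about 0.275 to 0.75 m from the base axis. Payload 10.2 kg.
Tool frame: the origin (TCP) lies at the very end of the fingers, on their centre line; the grasp point (between the pads) lies 19 mm behind it; z points along the fingers, y is the direction in which the jaws open and shut (so a half turn about z gives the same grasp; the last joint's range is limited). The gripper opens to 85 mm and grips with 20 to 120 N. Pads are 22 mm wide; open, the fingers measure 114 mm over their backs; the gripper's body (76 mm by 85 mm) begins 54 mm behind the grasp point. The pads swing forward as they close: fully open they stand 13 mm farther back than shut.
Start: joints at [1.047, 0.313, 1.498, -0, 1.331, -0.223], TCP at [0.156, 0.501, 0.231] pointing down, gripper open.
Joint ranges: [-2.94, 2.94], [-0.97, 2.17], [0.19, 2.56], [-1.23, 4.37], [0.02, 3.11], [-2.88, 2.88]. Speed limits (rad/s): [2.39, 2.39, 3.01, 3.14, 3.14, 3.14].

### API

Orientations are given as a unit quaternion [x, y, z, w].
In Python, from rig import state, camera, job_done gives the robot as it stands. The module is installed in compiled form; this text tells all that it offers.
- The arm moves only by the tool step_arm, never from a script. Its argument "series" is one flat list of numbers, 6 for each row, row after row: the shift along the tool's x, y, z each as a share of 0.025 m, from -1 to 1, then the turn, a rotation vector about the tool's x, y, z each as a share of 5 degrees, from -1 to 1. A call has 1 to 12 rows; each row shifts and turns the pose as measured when the row begins, along the tool's axes as they then stand; what a row does not reach is not made up. A row lasts 1/10 s, in which the tool goes at most 50 mm and 8.59 degrees, less where a joint would pass 70% of its speed; a pose out of reach is approached as far as the arm can. A call with a number of a shift or a turn outside -1 to 1 is refused whole. A call with a gripper value outside its range is refused whole. "hand" is the finger opening in mm, from 0 to 85.4, set as the call begins (left out, the last holds). The fingers move at their own pace and stop on an object; "squeeze" is the grip in N (left out, the last holds). Time passes only in rows, so rows that do not move let the fingers close. It gives the time, the measured TCP pose, the force and the opening at its end, in the units of the state.
- state(): the state, without advancing time (a new reading comes with each control period).
- camera(name): name is "scene" or "side" or "wrist"; returns a dict with "img" (400x640x3 uint8, red, green, blue), "K" (3x3 intrinsics, pixels), "world_to_cam" (4x4, takes a point from world to camera coordinates). Camera axes: x right, y down, z forward; pixel columns grow to the right and rows downward; lengths in m; the calibration is good to about 2 mm. The wrist camera is an equidistant fisheye: a pixel r from the principal point sees the ray r / f radians off the axis. A picture is of the moment at which its call begins. There is no depth.
- job_done(): hands the job in, once; it reports no verdict.
The state is a dict: "clock": time; "joint_pos": joint angles; "dq": joint speeds; "joint_efforts": joint torques, N m; "tool_pos": TCP position; "tool_rot": TCP orientation; "wrist_force": force on the tool from outside, world axes, zero at the start; "wrist_torque": the same for the moment, N m; "finger_gap": finger opening in m.
Only numpy, scipy, OpenCV 4.12 (cv2) and the standard library are available. Lean on these libraries where they do the work, as an engineer would, in place of code of your own. Each camera call takes 0.05 s, during which the arm holds its last target. There are 200 camera calls.

### The job

The label run is over: sort what is left standing on the bench into the three trays. The two full black ribbon rolls go into the blue tray, the two empty cardboard cores into the green tray and the battery into the red tray, each left standing upright on the tray floor and let go. Leave the yellow tape measure and the calculator where they are, undisturbed.

Things in the scene. Friction and masses are not known exactly. Their poses are not given: they have to be found in the camera images.
- ribbon_a: full ribbon roll: black cylinder 58 mm in diameter with a thin brown core showing in the top end, 78 mm tall over the core ends (the black part reaches up to 72 mm), 0.11 to 0.23 kg, standing on end. Origin at the centre of its underside, z up along its axis. One of two alike.
- ribbon_b: full ribbon roll: black cylinder 58 mm in diameter with a thin brown core showing in the top end, 78 mm tall over the core ends (the black part reaches up to 72 mm), 0.11 to 0.23 kg, standing on end. Origin at the centre of its underside, z up along its axis. One of two alike.
- core_a: empty brown cardboard core: open tube 41 mm in outer diameter, 60 mm tall, bore about 30 mm, about 20 g, standing on end. Origin at the centre of its lower end, z up along its axis. One of two nearly alike.
- core_b: empty brown cardboard core: open tube 41 mm in outer diameter, 58 mm tall, bore about 30 mm, about 20 g, standing on end. Origin at the centre of its lower end, z up along its axis. One of two nearly alike.
- cell: round battery cell, red above and white below, 15 mm in diameter, 50 mm tall, about 23 g, standing on end. Origin at the centre of its lower end, z up along its axis.
- blue_tray: Blue plastic open tray, fixed to the bench, for the two ribbon rolls. Outside 98 mm along its x, 168 mm along its y, 23 mm high; inside 90 by 160 mm; walls and floor 4 mm thick: the inner floor is 4 mm above the origin. Origin at the centre of its underside; z up. A white label plate marks the middle of its -x long side. The three trays differ in colour only.
- green_tray: Green plastic open tray, fixed to the bench, for the two cores. Outside 98 mm along its x, 168 mm along its y, 23 mm high; inside 90 by 160 mm; walls and floor 4 mm thick: the inner floor is 4 mm above the origin. Origin at the centre of its underside; z up. A white label plate marks the middle of its -x long side. The three trays differ in colour only.
- red_tray: Red plastic open tray, fixed to the bench, for the battery. Outside 98 mm along its x, 168 mm along its y, 23 mm high; inside 90 by 160 mm; walls and floor 4 mm thick: the inner floor is 4 mm above the origin. Origin at the centre of its underside; z up. A white label plate marks the middle of its -x long side. The three trays differ in colour only.
- tape_measure: bystander: yellow steel tape measure, 30 x 72 x 64 mm high, loose on the bench; origin at the centre of its underside. Not to be moved.
- calc: bystander: dark grey desk calculator lying flat, 120 x 74 mm, 14 mm high, loose on the bench; origin at the centre of its underside. Not to be moved.
Not all that is in view belongs to the job. What is shaped like the ribbon_a but turquoise is not meant.

How it is judged:
By the outcome, as a careful person would: the job done as asked, in the order asked, and still so for the second after the job is handed in, with the robot touching nothing.
It also fails if it takes over 128 s, if anything falls off the work surface, if the arm or the gripper's body presses on something with over 40 N, if the wrist force passes 120 N, or if a joint passes its speed limit or range.

## Working session

There is one attempt and no reset: what is moved stays moved. The work goes in short steps, Python scripts to look and compute and a tool call to move; the robot and the scene stay as the last step left them, time stands still between calls to the robot, and variables do not carry over. Pictures are saved under pics/ and viewed, about 12 in all and at most 16, crops included, and the job is handed in when it is done.

Besides the shell and the picture viewer there is one more tool, called after "Call:" as name(argument=value, ...) on one line, values as JSON. step_arm: Moves the arm, as the interface text tells. Shift numbers are shares of 0.025 m and turn numbers shares of 5 degrees, none past 1 either way. Its arguments: {"type":"object","properties":{"series":{"type":"array"},"hand":{"type":"number"},"squeeze":{"type":"number"}},"required":["series"]}

```bash
mkdir -p pics; cat > h.py <<'E'
import numpy as np, cv2
from rig import state, camera, job_done
def snap(n,f,crop=None,s=1):
    c=camera(n); im=c["img"][:,:,::-1]
    np.savez("pics/"+f+".npz",K=c["K"],T=c["world_to_cam"],img=c["img"])
    if crop: x0,y0,x1,y1=crop; im=im[y0:y1,x0:x1]
    cv2.imwrite("pics/"+f+".png",cv2.resize(im,None,fx=s,fy=s,interpolation=cv2.INTER_CUBIC))
    return c
def ray(d,u,v,z):
    K,T=d["K"],d["T"]; r=np.linalg.inv(K)@[u,v,1]; R=T[:3,:3]; o=-R.T@T[:3,3]; w=R.T@r
    return o+w*(z-o[2])/w[2]
def proj(d,p):
    q=d["T"][:3,:3]@p+d["T"][:3,3]; q=d["K"]@q; return q[:2]/q[2]
E
python3 - <<'E'
from h import *
s=state(); print({k:np.round(v,3) for k,v in s.items()})
for n in("scene","side"):
    c=snap(n,n+"0",s=1.25); print(c["K"],c["world_to_cam"])
E
```

```text
{'clock': np.float64(0.0), 'joint_pos': array([ 1.047,  0.313,  1.498, -0.   ,  1.331, -0.223]), 'dq': array([-0.   ,  0.   , -0.001,  0.001,  0.001, -0.   ]), 'joint_efforts': array([-0.0000e+00, -4.1227e+01, -2.5975e+01, -0.0000e+00,  4.0000e-03,
       -0.0000e+00]), 'tool_pos': array([0.155, 0.501, 0.231]), 'tool_rot': array([ 0.15 ,  0.989, -0.001, -0.   ]), 'wrist_force': array([ 0.21 , -0.445, -0.151]), 'wrist_torque': array([ 0.007, -0.028, -0.022]), 'finger_gap': np.float64(0.086)}
[[453.74528923   0.         321.41921492]
 [  0.         453.74528923 195.24272578]
 [  0.           0.           1.        ]] [[ 0.95639547  0.29172844  0.0142205  -0.56455254]
 [ 0.15712046 -0.47283603 -0.86702898 -0.06002624]
 [-0.24621305  0.83145692 -0.49805475  1.5001731 ]
 [ 0.          0.          0.          1.        ]]
[[402.34371212   0.         317.49145916]
 [  0.         402.34371212 195.91229655]
 [  0.           0.           1.        ]] [[ 9.97039342e-01 -7.68923712e-02  3.37994206e-04 -5.61965255e-01]
 [-3.57765718e-02 -4.67785526e-01 -8.83117625e-01  6.16534350e-02]
 [ 6.80631170e-02  8.80490923e-01 -4.69151518e-01  1.01367731e+00]
 [ 0.00000000e+00  0.00000000e+00  0.00000000e+00  1.00000000e+00]]
```

View pics/scene0.png

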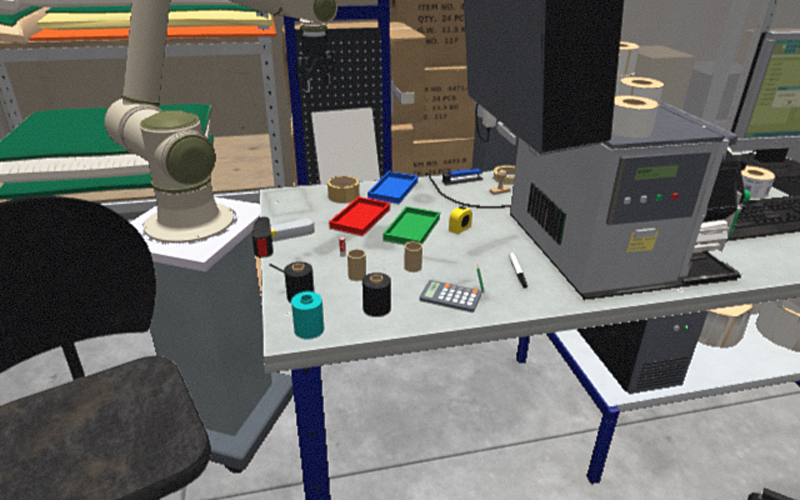

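View pics/side0.png

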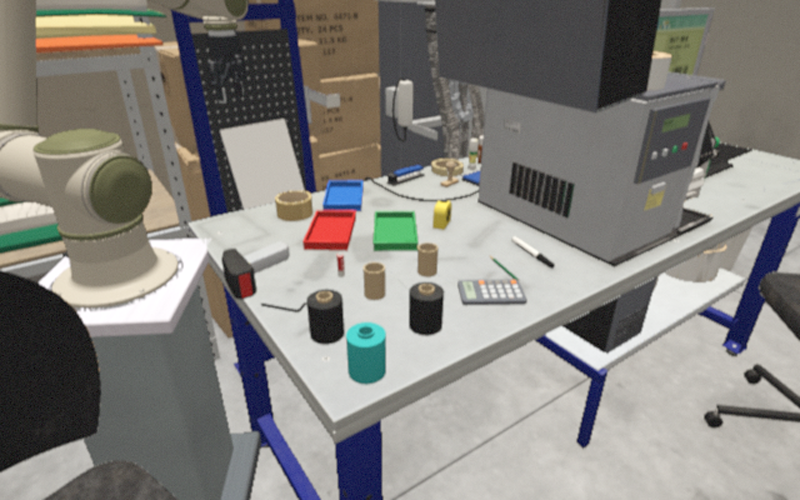

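Scene and side views, in shown pixels. Scene: ribbons at (299,280) and (377,294), turquoise decoy at (308,314), cores at (357,264) and (413,256), cell at (342,246), trays red (360,216), green (412,226) and blue (393,187), tape (460,219), calculator (451,294). Possible mix-ups:
- Ribbon: the turquoise roll (308,314) and the black/red gadget at (263,238).
- Core: the tape roll at (343,188).
- Cell: the red gadget.

I'll check these in close crops.

```bash
python3 - <<'E'
import numpy as np,cv2
for f,(x0,y0,x1,y1),s in(("side0",(165,140,445,310),2.85),("scene0",(200,130,400,275),4)):
    im=np.load(f"pics/{f}.npz")["img"][y0:y1,x0:x1,::-1]
    cv2.imwrite(f"pics/{f}c.png",cv2.resize(im,None,fx=s,fy=s,interpolation=cv2.INTER_CUBIC))
E
```

```text
(no output)
```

View pics/side0c.png

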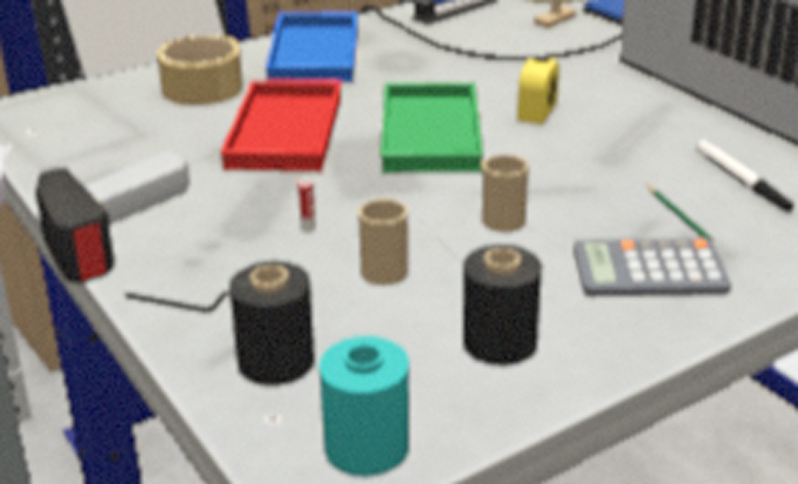

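View pics/scene0c.png

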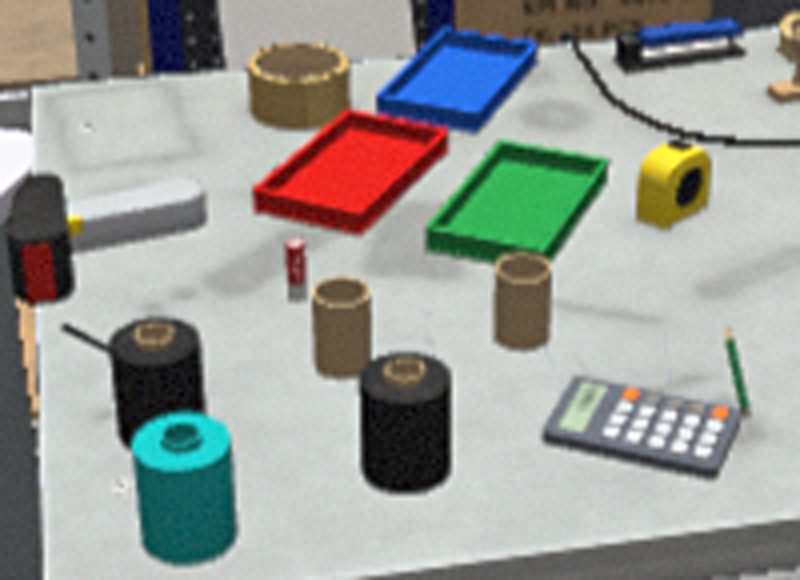

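```bash
python3 - <<'E'
from h import *
S=np.load("pics/side0.npz");C=np.load("pics/scene0.npz")
def s(p,z):return ray(S,165+p[0]/2.85,140+p[1]/2.85,z)
def c(p,z):return ray(C,200+p[0]/4,130+p[1]/4,z)
for n,a,b,z in(("ribA",(270,275),(154,332),.078),("ribB",(502,258),(404,369),.078),("core1",(383,212),(342,291),.06),("core2",(505,166),(523,268),.06),("cell",(306,184),(295,242),.05),("turq",(366,352),(182,433),.078)):
    print(n,s(a,z)[:2].round(4),c(b,z)[:2].round(4))
for n,a,b in(("blue",[(277,14),(358,14),(353,70),(269,70)],[(447,30),(537,50),(475,122),(378,97)]),("green",[(387,86),(474,86),(481,158),(383,158)],[(501,144),(607,162),(545,250),(428,232)]),("red",[(255,82),(340,82),(324,156),(225,155)],[(347,112),(447,135),(362,222),(256,192)])):
    A=np.array([s(p,.023)[:2] for p in a]);B=np.array([c(p,.023)[:2] for p in b])
    for X in(A,B):
        e=X[0]+X[1]-X[2]-X[3]; print(n,X.round(3).tolist(),X.mean(0).round(4),"yaw of long",np.degrees(np.arctan2(e[1],e[0])).round(1),"L",np.linalg.norm(e)/2)
E
```

```text
ribA [ 0.4298 -0.223 ] [ 0.4336 -0.2227]
ribB [ 0.596  -0.2136] [ 0.6008 -0.2134]
core1 [ 0.5134 -0.1113] [ 0.5188 -0.1084]
core2 [ 0.6215 -0.0413] [ 0.6288 -0.0386]
cell [ 0.4497 -0.0422] [ 0.4549 -0.038 ]
turq [ 0.4953 -0.3163] [ 0.4988 -0.3193]
blue [[0.402, 0.442], [0.502, 0.435], [0.493, 0.262], [0.401, 0.269]] [0.4496 0.3519] yaw of long 88.4 L 0.17339457896418828
blue [[0.416, 0.441], [0.512, 0.422], [0.503, 0.253], [0.406, 0.275]] [0.4593 0.3478] yaw of long 86.7 L 0.16797344338406536
green [[0.529, 0.216], [0.622, 0.209], [0.611, 0.044], [0.519, 0.051]] [0.5702 0.1302] yaw of long 86.3 L 0.16487580949641448
green [[0.537, 0.219], [0.63, 0.215], [0.62, 0.055], [0.527, 0.053]] [0.5786 0.1354] yaw of long 86.6 L 0.16303775183028166
red [[0.387, 0.237], [0.479, 0.23], [0.463, 0.06], [0.369, 0.069]] [0.4247 0.1491] yaw of long 84.3 L 0.1702961755405959
red [[0.391, 0.237], [0.488, 0.221], [0.473, 0.052], [0.375, 0.073]] [0.4317 0.1456] yaw of long 84.7 L 0.166969591587011
```

Chosen: the two black rolls, the two tall brown tubes and the small red/white cell. The turquoise roll, tape roll and gadget are rejected. I'll turn the jaws to world x, so that tool x is world y, tool y is world x and tool z is down, and head to the first ribbon.

Call:
step_arm(series=[-0.6,-0.8,0,0,0,1,-0.65,-0.75,0,0,0,1,-0.7,-0.7,0,0,0,1,-0.75,-0.6,0,0,0,1,-0.8,-0.55,0,0,0,1,-0.85,-0.5,0,0,0,1,-0.9,-0.4,0,0,0,1,-0.95,-0.3,0,0,0,1,-1,-0.2,0,0,0,1,-1,-0.1,0,0,0,1,-1,0,0,0,0,1,-1,0.1,0,0,0,1], hand=85, squeeze=40)

```text
clock: 1.3
tool_pos: [0.2526, 0.2096, 0.2279]
tool_rot: [0.638, 0.77, -0.004, -0.0]
wrist_force: [-0.1, 0.2, 0.2]
finger_gap: 0.085
```

Call:
step_arm(series=[-1,0.2,0.2,0,0,1,-1,0.35,0.2,0,0,1,-1,0.4,0.2,0,0,0.15,-1,0.4,0.2,0,0,0,-1,0.4,0.2,0,0,0,-1,0.4,0.2,0,0,0,-1,0.4,0.2,0,0,0,-1,0.4,0.2,0,0,0,-1,0.4,0.2,0,0,0,-1,0.4,0.2,0,0,0,-1,0.4,0.2,0,0,0,-1,0.4,0.2,0,0,0])

```text
clock: 2.5
tool_pos: [0.3717, -0.1024, 0.166]
tool_rot: [0.712, 0.702, -0.003, -0.0]
wrist_force: [1.0, 0.0, -0.1]
finger_gap: 0.0853
```

Call:
step_arm(series=[-1,0.5,0.2,0,0,-0.15,-1,0.5,0.2,0,0,0,-1,0.5,0.2,0,0,0,-0.9,0.45,0.2,0,0,0,-0.6,0.3,0,0,0,0,-0.1,0,0,0,0,0])

```text
clock: 3.1
tool_pos: [0.4285, -0.2246, 0.1427]
tool_rot: [0.708, 0.706, -0.004, -0.002]
wrist_force: [0.1, 0.5, -0.5]
finger_gap: 0.085
```

```bash
python3 - <<'E'
from h import *
s=state();print(s["tool_pos"].round(4),s["tool_rot"].round(4))
c=snap("wrist","w1");print(c["K"],c["world_to_cam"])
E
```

```text
[ 0.4285 -0.2246  0.1427] [ 0.7083  0.7059 -0.0036 -0.0023]
[[309.70691629   0.         320.70554984]
 [  0.         309.70691629 195.63703834]
 [  0.           0.           1.        ]] [[ 9.99958758e-01 -2.68084481e-03 -8.67730020e-03 -4.28618915e-01]
 [-2.79344956e-04 -9.64067671e-01  2.65656635e-01 -2.27343333e-01]
 [-9.07768880e-03 -2.65643255e-01 -9.64028660e-01  2.36813242e-01]
 [ 0.00000000e+00  0.00000000e+00  0.00000000e+00  1.00000000e+00]]
```

View pics/w1.png

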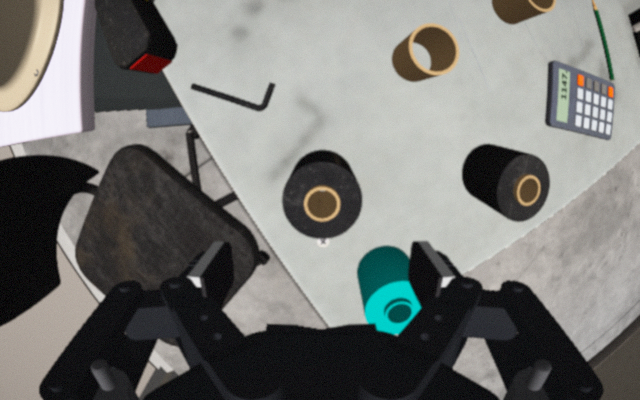

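Wrist view: ribbon core tops at (321,204) and (528,190), core 1's top ring at (434,51), turquoise roll at (398,312). Converting these with the fisheye model.

```bash
cat >> h.py <<'E'
def fray(d,u,v,z):
    K,T=d["K"],d["T"]; a=np.array([u-K[0,2],v-K[1,2]])/K[0,0]; t=np.linalg.norm(a)+1e-12
    r=np.r_[np.sin(t)*a/t,np.cos(t)]; R=T[:3,:3]; o=-R.T@T[:3,3]; w=R.T@r
    return (o+w*(z-o[2])/w[2])[:2].round(4)
E
python3 - <<'E'
from h import *
d=np.load("pics/w1.npz")
for u,v,z in((321,204,.078),(528,190,.078),(434,51,.06),(398,312,.078)):print(fray(d,u,v,z))
E
```

```text
[ 0.4289 -0.2205]
[ 0.5964 -0.2098]
[ 0.5132 -0.1077]
[ 0.493  -0.3153]
```

Call:
step_arm(series=[0.1,0.05,0.9,-0.1,0.02,0,0,0,1,0,0,0,0,0,1,0,0,0,0,0,0.9,0,0,0,0,0,0.6,0,0,0,0,0,0.2,0,0,0,0,0,0,0,0,0])

```text
clock: 3.85
tool_pos: [0.427, -0.2158, 0.0254]
tool_rot: [0.707, 0.707, 0.0, -0.0]
wrist_force: [-0.4, -1.0, 0.2]
finger_gap: 0.0854
```

Call:
step_arm(series=[0,0,0,0,0,0,0,0,0,0,0,0,0,0,0,0,0,0,0,0,0,0,0,0,0,0,0,0,0,0,0,0,0,0,0,0], hand=45, squeeze=50)

```text
clock: 4.45
tool_pos: [0.4278, -0.2159, 0.0282]
tool_rot: [0.707, 0.707, 0.001, 0.002]
wrist_force: [-0.0, -0.0, -1.4]
finger_gap: 0.0572
```

Call:
step_arm(series=[0,0,-0.5,0,0,0,0,0,-1,0,0,0,0,0,-1,0,0,0,0,0,-1,0,0,0,0.3,0,-1,0,0,0,0.7,0,-0.4,0,0,0,1,0,0,0,0,0,1,0,0,0,0,0,1,0,0,0,0,0,1,0,0,0,0,0,1,0,0,0,0,0,1,0,0,0,0,0])

```text
clock: 5.65
tool_pos: [0.427, -0.0367, 0.165]
tool_rot: [0.709, 0.705, 0.002, 0.006]
wrist_force: [0.6, 0.5, -1.0]
finger_gap: 0.057
```

Call:
step_arm(series=[1,0,0,0,0,0,1,0,0,0,0,0,1,0,0,0,0,0,1,0,0,0,0,0,1,0,0,0,0,0,1,0,0,0,0,0,1,0,0,0,0,0,1,0,0,0,0,0,1,0,0,0,0,0,1,0,0,0,0,0,1,0,0,0,0,0,1,0,0,0,0,0])

```text
clock: 6.85
tool_pos: [0.4258, 0.2762, 0.1741]
tool_rot: [0.709, 0.705, 0.005, 0.009]
wrist_force: [-0.2, 0.1, -0.9]
finger_gap: 0.0573
```

Call:
step_arm(series=[1,0.3,0,0.2,0.06,0,1,0.3,0.2,0,0,0,1,0.3,0.2,0,0,0,0.8,0.2,0.2,0,0,0,0.5,0,0,0,0,0,0,0,0,0,0,0])

```text
clock: 7.45
tool_pos: [0.453, 0.3906, 0.1636]
tool_rot: [0.708, 0.707, 0.002, 0.001]
wrist_force: [-0.2, 0.2, -0.5]
finger_gap: 0.0574
```

```bash
cat >> h.py <<'E'
def st():
    s=state();x,y,z,w=s["tool_rot"];ax,ay=2*(x*z+w*y),2*(y*z-w*x);k=np.degrees(1)/5
    print(s["clock"].round(2),s["tool_pos"].round(4),"gap",s["finger_gap"].round(4),"F",s["wrist_force"].round(1),"fix turn shares",np.round([ax*k,-ay*k,np.arctan2(y*y-x*x,2*x*y)*k],2))
E
python3 - <<'E'
from h import *
st();snap("wrist","w2")
E
```

```text
Traceback (most recent call last):
  File "h.py", line 20, in st
    print(s["clock"].round(2),s["tool_pos"].round(4),"gap",s["finger_gap"].round(4),"F",s["wrist_force"].round(1),"fix turn shares",np.round([ax*k,-ay*k,np.arctan2(y*y-x*x,2*x*y)*k],2))
          ^^^^^^^^^^^^^^^^
AttributeError: 'float' object has no attribute 'round'
```

```bash
sed -i 's/s\["clock"\].round(2)/round(float(s["clock"]),2)/; s/s\["finger_gap"\].round(4)/round(float(s["finger_gap"]),4)/' h.py
python3 - <<'E'
from h import *
st();snap("wrist","w2")
E
```

```text
7.45 [0.453  0.3906 0.1636] gap 0.0574 F [-0.2  0.2 -0.5] fix turn shares [ 0.04 -0.02 -0.02]
```

View pics/w2.png

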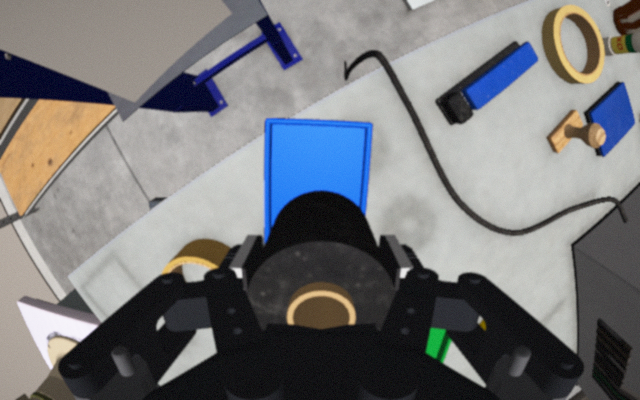

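The held roll is upright. The blue tray's far rim corners are at (266,119) and (372,123).

```bash
python3 - <<'E'
from h import *
d=np.load("pics/w2.npz")
print(fray(d,266,119,.023),fray(d,372,123,.023), fray(d,321,308,.1636-.028+.078))
E
```

```text
[0.4042 0.4529] [0.5011 0.4491] [0.4537 0.3901]
```

```bash
cat > fit.py <<'E'
from h import *
from scipy.optimize import minimize
D=[np.load("pics/side0.npz"),np.load("pics/scene0.npz")]
def fit(ch,x0,ds):
    ms=[]
    for d in ds:
        h=cv2.cvtColor(d["img"],cv2.COLOR_RGB2HSV).astype(int)
        m=((abs((h[...,0]-ch+90)%180-90)<12)&(h[...,1]>130)&(h[...,2]>40)).astype(np.uint8)
        X=proj(d,np.r_[x0[:2],.01]); n,l,s,c=cv2.connectedComponentsWithStats(m); 
        k=l[int(X[1]),int(X[0])]; ms.append(cv2.resize((l==k).astype(np.uint8),None,fx=4,fy=4,interpolation=cv2.INTER_LINEAR) if k else None)
    def cost(p):
        c,s=np.cos(p[2]),np.sin(p[2]); t=0
        for d,m in zip(ds,ms):
            P=[proj(d,np.array([p[0]+c*a-s*b,p[1]+s*a+c*b,z])) for a in(-.049,.049) for b in(-.084,.084) for z in(0,.023)]
            r=np.zeros_like(m); cv2.fillPoly(r,[cv2.convexHull(((np.array(P)+.5)*4*16-8).astype(np.int32))],1,shift=4)
            t+=1-(r&m).sum()/(r|m).sum()
        return t/len(ds)
    o=minimize(cost,x0,method="Nelder-Mead",options=dict(initial_simplex=np.array(x0)+[[0,0,0],[.01,0,0],[0,.01,0],[0,0,.08]]))
    return o.x.round(4),round(o.fun,3)
for n,ch,x0 in(("blue",109,[.452,.35,-.04]),("green",67,[.573,.133,-.06]),("red",0,[.428,.147,-.1])):
    for ds in(D,D[:1],D[1:]): print(n,*fit(ch,x0,ds))
E
python3 fit.py
```

```text
blue [ 0.4482  0.3747 -0.0061] 0.394
blue [ 0.4472  0.378  -0.0162] 0.159
blue [ 0.4503  0.3717 -0.0024] 0.618
green [ 0.5713  0.1513 -0.0448] 0.2
green [ 0.5727  0.1517 -0.078 ] 0.241
green [ 0.5724  0.1487 -0.0502] 0.159
red [ 0.4216  0.1633 -0.1027] 0.089
red [ 0.4197  0.1639 -0.0781] 0.089
red [ 0.4239  0.1627 -0.0749] 0.074
```

```bash
sed -i 's/>130)&(h\[...,2\]>40)/>90)\&(h[...,2]>20)/; s/m=((abs/m=((abs/' fit.py
sed -i 's/<12)/<14)/' fit.py; python3 fit.py
python3 - <<'E'
from h import *
d=np.load("pics/scene0.npz");h=cv2.cvtColor(d["img"],cv2.COLOR_RGB2HSV)
for u,v in((315,150),(300,155),(310,158),(330,185),(320,191),(325,180)):print(u,v,h[v,u])
E
```

```text
blue [ 0.4474  0.3802 -0.016 ] 0.392
blue [ 0.4467  0.3785 -0.0197] 0.12
blue [ 0.4497  0.3689 -0.0326] 0.651
green [ 0.5714  0.1518 -0.0648] 0.126
green [ 0.5697  0.1518 -0.0756] 0.116
green [ 0.5729  0.148  -0.043 ] 0.126
red [ 0.4219  0.162  -0.1043] 0.063
red [ 0.421   0.1634 -0.1077] 0.061
red [ 0.4233  0.1605 -0.095 ] 0.049
315 150 [109 202 236]
300 155 [109 210 125]
310 158 [108 216  92]
330 185 [ 68 183 178]
320 191 [ 68 158  71]
325 180 [ 68 180 181]
```

```bash
python3 - <<'E'
from h import *
d=np.load("pics/side0.npz")
im=cv2.resize(d["img"][130:220,200:350,::-1],None,fx=5,fy=5,interpolation=cv2.INTER_CUBIC)
for p,col in(((.422,.162,-.10),(255,255,255)),((.426,.148,-.1),(0,0,0)),((.571,.151,-.06),(255,255,255)),((.447,.378,-.02),(255,255,255)),((.452,.351,-.04),(0,0,0))):
    c,s=np.cos(p[2]),np.sin(p[2])
    for z in(0,.023):
        P=[proj(d,np.array([p[0]+c*a-s*b,p[1]+s*a+c*b,z])) for a,b in((-.049,-.084),(.049,-.084),(.049,.084),(-.049,.084))]
        cv2.polylines(im,[((np.array(P)-[200,130]+.5)*5).astype(np.int32)],1,col,1)
cv2.imwrite("pics/ov.png",im)
E
```

```text
(no output)
```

View pics/ov.png

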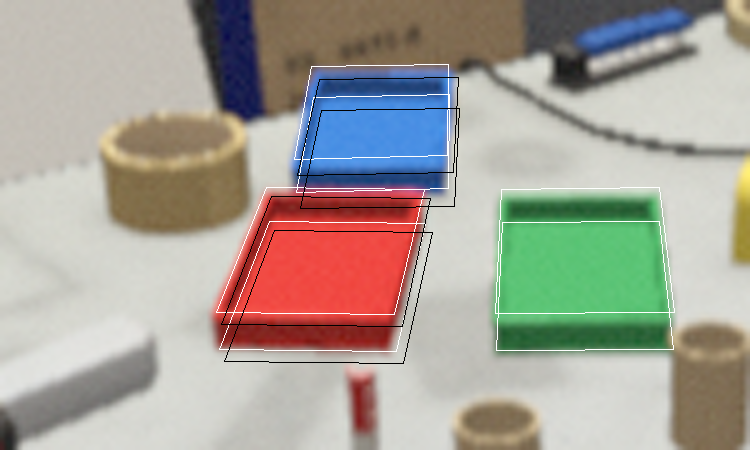

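The fitted outlines put the blue tray at about (.449,.369), with the long sides nearly along y. I'll shift the roll 18 mm further and lower it.

Call:
step_arm(series=[0.7,0,0.5,0,0,0,0,0,0.9,0,0,0,0,0,0.9,0,0,0,0,0,0.9,0,0,0,0,0,0.5,0,0,0,0,0,0,0,0,0])

```text
clock: 8.1
tool_pos: [0.4546, 0.4038, 0.0727]
tool_rot: [0.709, 0.705, 0.003, 0.002]
wrist_force: [0.9, 0.6, -2.1]
finger_gap: 0.0568
```

```bash
python3 -c "from h import *;st()"
```

```text
8.1 [0.4546 0.4038 0.0727] gap 0.0568 F [ 0.9  0.6 -2.1] fix turn shares [ 0.08 -0.02 -0.06]
```

Call:
step_arm(series=[0.2,-0.1,0.5,0.08,-0.02,-0.05,0,0,0.6,0,0,0,0,0,0.3,0,0,0,0,0,0.1,0,0,0,0,0,0,0,0,0])

```text
clock: 8.6
tool_pos: [0.4532, 0.4094, 0.0348]
tool_rot: [0.707, 0.707, 0.001, 0.0]
wrist_force: [0.3, 1.0, -0.8]
finger_gap: 0.057
```

```bash
python3 -c "from h import *;st()"
```

```text
8.6 [0.4532 0.4094 0.0348] gap 0.057 F [ 0.3  1.  -0.8] fix turn shares [ 0.03 -0.02 -0.01]
```

Call:
step_arm(series=[0,0,0.08,0.02,0,0,0,0,0.06,0,0,0,0,0,0,0,0,0])

```text
clock: 8.9
tool_pos: [0.4538, 0.4097, 0.032]
tool_rot: [0.707, 0.707, 0.002, -0.0]
wrist_force: [0.2, 0.4, -1.7]
finger_gap: 0.057
```

Call:
step_arm(series=[0,0,0,0,0,0,0,0,0,0,0,0,0,0,0,0,0,0,0,0,0,0,0,0,0,0,0,0,0,0], hand=80)

```text
clock: 9.4
tool_pos: [0.4545, 0.4102, 0.0334]
tool_rot: [0.707, 0.707, 0.003, -0.0]
wrist_force: [0.3, 0.2, -0.6]
finger_gap: 0.0801
```

Call:
step_arm(series=[0,0,-0.4,0,0,0,0,0,-0.8,0,0,0,0,0,-1,0,0,0,0,0,-1,0,0,0,0,0,-1,0,0,0,0,0,-0.5,0,0,0])

```text
clock: 10.0
tool_pos: [0.4534, 0.4093, 0.1569]
tool_rot: [0.707, 0.707, 0.002, -0.0]
wrist_force: [0.1, -1.1, 1.0]
finger_gap: 0.0798
```

```bash
python3 - <<'E'
from h import *
st();snap("wrist","w3")
E
```

```text
10.0 [0.4534 0.4093 0.1569] gap 0.0798 F [ 0.1 -1.1  1. ] fix turn shares [ 0.03 -0.04 -0.01]
```

View pics/w3.png

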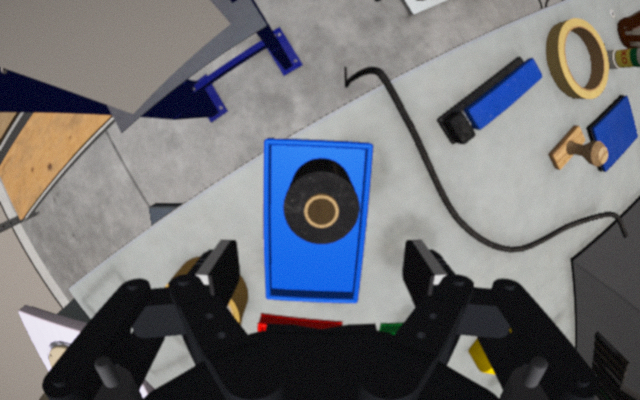

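The first roll stands in the blue tray with its core top at (321,211). The tray rim corners are at (264,139), (373,144), (358,301) and (266,299).

```bash
python3 - <<'E'
from h import *
d=np.load("pics/w3.npz")
P=np.array([fray(d,u,v,.023) for u,v in((264,139),(373,144),(358,301),(266,299))]);print(P,P.mean(0),fray(d,321,211,.082), fray(d,300,323,.023),fray(d,258,321,.023),fray(d,341,325,.023))
E
```

```text
[[0.4034 0.4539]
 [0.5015 0.4492]
 [0.4943 0.2842]
 [0.3957 0.2862]] [0.448725 0.368375] [0.4545 0.4052] [0.4313 0.2541] [0.3838 0.2549] [0.4771 0.2511]
```

Call:
step_arm(series=[-0.6,0.15,0,0,0,0,-1,0.23,0,0,0,0,-1,0.23,0,0,0,0,-1,0.23,0,0,0,0,-1,0.23,0,0,0,0,-1,0.23,0,0,0,0,-1,0.23,0,0,0,0,-1,0.23,0,0,0,0,-1,0.23,0,0,0,0,-1,0.23,0,0,0,0,-1,0.23,0,0,0,0,-1,0.23,0,0,0,0], hand=85)

```text
clock: 11.25
tool_pos: [0.5156, 0.0986, 0.1434]
tool_rot: [0.707, 0.707, -0.007, -0.006]
wrist_force: [0.5, -0.0, 0.4]
finger_gap: 0.085
```

```bash
python3 -c "from h import *;st()"
```

```text
11.25 [0.5156 0.0986 0.1434] gap 0.085 F [ 0.5 -0.   0.4] fix turn shares [-0.21  0.02  0.  ]
```

Call:
step_arm(series=[-1,0.28,0,-0.2,0.02,0,-1,0.28,-0.05,0,0,0,-1,0.28,-0.05,0,0,0,-1,0.28,-0.05,0,0,0,-1,0.28,-0.05,0,0,0,-1,0.28,-0.05,0,0,0,-1,0.28,-0.05,0,0,0,-1,0.28,-0.05,0,0,0,-1,0.28,-0.05,0,0,0,-1,0.28,0,0,0,0,-1,0.28,0,0,0,0,-0.6,0.2,0,0,0,0])

```text
clock: 12.45
tool_pos: [0.5853, -0.2144, 0.1353]
tool_rot: [0.71, 0.704, -0.008, -0.012]
wrist_force: [0.5, -1.3, 0.0]
finger_gap: 0.085
```

```bash
python3 -c "from h import *;st()"
```

```text
12.45 [ 0.5853 -0.2144  0.1353] gap 0.085 F [ 0.5 -1.3  0. ] fix turn shares [-0.32 -0.08 -0.09]
```

Call:
step_arm(series=[0.1,0.45,0,-0.3,-0.08,-0.08,0,0,0,0,0,0,0,0,0.8,0,0,0,0,0,0.9,0,0,0,0,0,0.5,0,0,0,0,0,0,0,0,0])

```text
clock: 13.05
tool_pos: [0.5933, -0.2117, 0.074]
tool_rot: [0.707, 0.707, -0.001, -0.003]
wrist_force: [-1.0, 0.5, 1.2]
finger_gap: 0.0852
```

```bash
python3 -c "from h import *;st()"
```

```text
13.05 [ 0.5933 -0.2117  0.074 ] gap 0.0852 F [-1.   0.5  1.2] fix turn shares [-0.07 -0.03 -0.01]
```

Call:
step_arm(series=[0,0.12,0.8,-0.07,-0.03,0,0,0,0.7,0,0,0,0,0,0.35,0,0,0,0,0,0,0,0,0])

```text
clock: 13.45
tool_pos: [0.5973, -0.211, 0.0296]
tool_rot: [0.707, 0.707, 0.001, 0.002]
wrist_force: [-0.4, -0.6, -0.1]
finger_gap: 0.0848
```

Call:
step_arm(series=[0,0,0,0,0,0,0,0,0,0,0,0,0,0,0,0,0,0,0,0,0,0,0,0,0,0,0,0,0,0,0,0,0,0,0,0], hand=45)

```text
clock: 14.05
tool_pos: [0.5982, -0.2114, 0.0328]
tool_rot: [0.707, 0.708, 0.001, 0.004]
wrist_force: [0.4, -0.1, -1.5]
finger_gap: 0.0566
```

```bash
python3 -c "from h import *;st()"
```

```text
14.05 [ 0.5982 -0.2114  0.0328] gap 0.0566 F [ 0.4 -0.1 -1.5] fix turn shares [0.07 0.04 0.01]
```

Call:
step_arm(series=[0,0,-0.5,0,0,0,0,0,-1,0,0,0,0,0,-1,0,0,0,0,0,-1,0,0,0,0.3,-0.1,-1,0,0,0,0.7,-0.2,-0.4,0,0,0,1,-0.3,0,0.05,0,0,1,-0.3,0,0,0,0,1,-0.3,0,0,0,0,1,-0.3,0,0,0,0,1,-0.3,0,0,0,0,1,-0.3,0,0,0,0])

```text
clock: 15.25
tool_pos: [0.5434, -0.0329, 0.1694]
tool_rot: [0.708, 0.706, 0.001, 0.006]
wrist_force: [0.8, 0.1, -2.2]
finger_gap: 0.057
```

Call:
step_arm(series=[1,-0.3,0,0.1,0,0,1,-0.3,0,0,0,0,1,-0.3,0.05,0,0,0,1,-0.3,0.05,0,0,0,1,-0.3,0.05,0,0,0,1,-0.3,0.05,0,0,0,1,-0.3,0.05,0,0,0,1,-0.3,0.05,0,0,0,1,-0.3,0.05,0,0,0,1,-0.3,0.05,0,0,0,1,-0.3,0.05,0,0,0,1,-0.3,0.05,0,0,0])

```text
clock: 16.45
tool_pos: [0.4504, 0.2798, 0.1659]
tool_rot: [0.709, 0.706, 0.003, 0.007]
wrist_force: [0.4, -0.1, -2.5]
finger_gap: 0.0566
```

```bash
python3 -c "from h import *;st()"
```

```text
16.45 [0.4504 0.2798 0.1659] gap 0.0566 F [ 0.4 -0.1 -2.5] fix turn shares [ 0.17  0.07 -0.05]
```

Call:
step_arm(series=[0.8,-0.1,0,0.17,0.07,-0.05,0.8,0,0,0,0,0,0.3,0,0.3,0,0,0,0,0,0,0,0,0])

```text
clock: 16.85
tool_pos: [0.4463, 0.3316, 0.1608]
tool_rot: [0.706, 0.709, 0.001, 0.0]
wrist_force: [-0.1, -0.3, -1.5]
finger_gap: 0.0573
```

```bash
python3 -c "from h import *;st()"
```

```text
16.85 [0.4463 0.3316 0.1608] gap 0.0573 F [-0.1 -0.3 -1.5] fix turn shares [ 0.02 -0.02  0.05]
```

Target z is about 0.037. I'll go down to about 0.065 and check.

Call:
step_arm(series=[0,0,0.7,0,0,0,0,0,0.9,0,0,0,0,0,0.9,0,0,0,0,0,0.9,0,0,0,0,0,0.3,0,0,0,0,0,0,0,0,0])

```text
clock: 17.45
tool_pos: [0.4483, 0.3271, 0.0675]
tool_rot: [0.707, 0.707, 0.002, 0.001]
wrist_force: [-0.9, 0.5, -1.8]
finger_gap: 0.0569
```

```bash
python3 -c "from h import *;st()"
```

```text
17.45 [0.4483 0.3271 0.0675] gap 0.0569 F [-0.9  0.5 -1.8] fix turn shares [ 0.05 -0.01  0.01]
```

Call:
step_arm(series=[0.2,0,0.5,0.05,0,0,0,0,0.5,0,0,0,0,0,0.15,0,0,0,0,0,0,0,0,0])

```text
clock: 17.85
tool_pos: [0.4498, 0.3326, 0.0389]
tool_rot: [0.707, 0.707, 0.002, 0.0]
wrist_force: [0.8, -0.0, -2.0]
finger_gap: 0.0569
```

```bash
python3 -c "from h import *;st()"
```

```text
17.85 [0.4498 0.3326 0.0389] gap 0.0569 F [ 0.8 -0.  -2. ] fix turn shares [ 0.04 -0.03  0.  ]
```

Call:
step_arm(series=[0,0,0.09,0.04,-0.03,0,0,0,0,0,0,0])

```text
clock: 18.05
tool_pos: [0.45, 0.3327, 0.0369]
tool_rot: [0.707, 0.707, -0.0, 0.0]
wrist_force: [-1.0, 0.6, -1.6]
finger_gap: 0.057
```

Call:
step_arm(series=[0,0,0,0,0,0,0,0,0,0,0,0,0,0,0,0,0,0,0,0,0,0,0,0,0,0,0,0,0,0], hand=80)

```text
clock: 18.55
tool_pos: [0.451, 0.3333, 0.0386]
tool_rot: [0.707, 0.707, 0.002, 0.001]
wrist_force: [0.6, -0.7, -0.2]
finger_gap: 0.0804
```

Call:
step_arm(series=[0,0,-0.4,0,0,0,0,0,-0.8,0,0,0,0,0,-1,0,0,0,0,0,-1,0,0,0,-0.3,0,-1,0,0,0,-0.8,0.2,-0.3,0,0,0,-1,0.25,0,0,0,0,-1,0.25,0,0,0,0,-1,0.25,0,0,0,0,-1,0.25,0,0,0,0])

```text
clock: 19.55
tool_pos: [0.4814, 0.204, 0.1635]
tool_rot: [0.705, 0.709, 0.005, 0.002]
wrist_force: [0.3, -0.8, -0.2]
finger_gap: 0.0802
```

```bash
python3 - <<'E'
from h import *
st();snap("wrist","w4")
E
```

```text
19.55 [0.4814 0.204  0.1635] gap 0.0802 F [ 0.3 -0.8 -0.2] fix turn shares [ 0.12 -0.04  0.07]
```

View pics/w4.png

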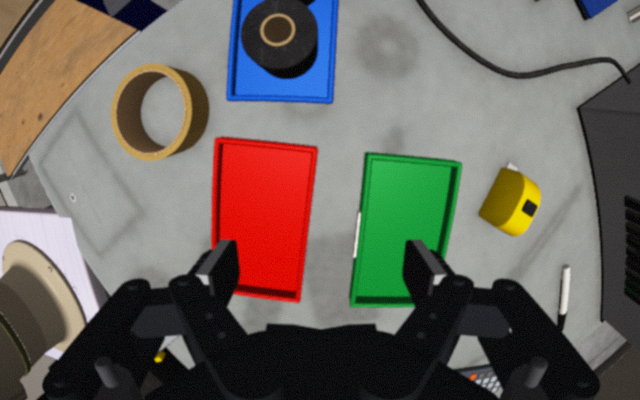

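Ribbon 2 stands in the blue tray (core top at (277,30)). Rim corners: red (217,139), (317,147), (300,301); green (367,153), (462,162), (351,306).

```bash
python3 - <<'E'
from h import *
d=np.load("pics/w4.npz")
f=lambda u,v:fray(d,u,v,.023)
print("red",f(217,139),f(317,147),f(300,301),(f(217,139)+f(300,301))/2)
print("green",f(367,153),f(462,162),f(351,306),(f(462,162)+f(351,306))/2, "rib2",fray(d,277,30,.082))
E
```

```text
red [0.3854 0.249 ] [0.4799 0.2402] [0.4618 0.075 ] [0.4236 0.162 ]
green [0.5262 0.2351] [0.6241 0.2293] [0.5179 0.0679] [0.571  0.1486] rib2 [0.4506 0.3333]
```

Call:
step_arm(series=[-1,0.1,0,0.1,-0.03,0.07,-1,0.1,0,0,0,0,-1,0.1,0,0,0,0,-1,0.1,0,0,0,0,-1,0.1,0,0,0,0,-1,0.1,0,0,0,0,-1,0.1,0,0,0,0,-1,0.1,0,0,0,0,-1,0.1,0,0,0,0,-1,0.1,0,0,0,0,-0.9,0.1,0,0,0,0,-0.6,0.1,0,0,0,0], hand=75, squeeze=25)

```text
clock: 20.8
tool_pos: [0.5129, -0.0968, 0.1732]
tool_rot: [0.708, 0.706, 0.004, 0.005]
wrist_force: [0.4, 0.4, 0.9]
finger_gap: 0.0749
```

```bash
python3 - <<'E'
from h import *
st();snap("wrist","w5")
E
```

```text
20.8 [ 0.5129 -0.0968  0.1732] gap 0.0749 F [0.4 0.4 0.9] fix turn shares [ 0.13  0.02 -0.03]
```

View pics/w5.png

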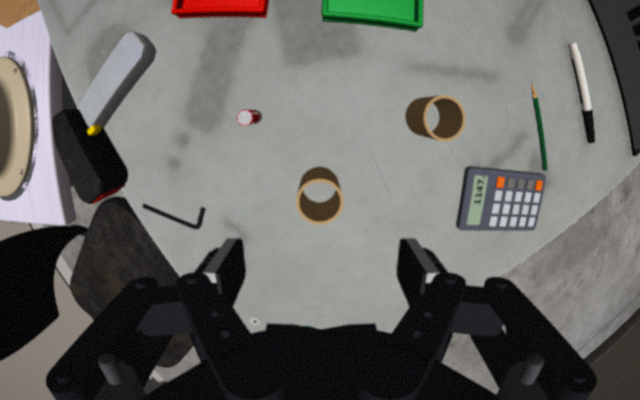

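Core tops are at (320,200) and (444,117), and the cell top is at (244,117).

```bash
python3 - <<'E'
from h import *
d=np.load("pics/w5.npz")
print(fray(d,320,200,.059),fray(d,444,117,.059),fray(d,244,117,.05))
E
```

```text
[ 0.5144 -0.1042] [ 0.6221 -0.03  ] [ 0.449  -0.0321]
```

Call:
step_arm(series=[-0.35,0.05,0.3,0.12,0.02,-0.03,0,0,0.9,0,0,0,0,0,0.9,0,0,0,0,0,0.9,0,0,0,0,0,0.7,0,0,0,0,0,0.3,0,0,0,0,0,0,0,0,0])

```text
clock: 21.55
tool_pos: [0.5154, -0.1058, 0.0689]
tool_rot: [0.706, 0.708, -0.0, -0.0]
wrist_force: [0.3, -0.8, -0.4]
finger_gap: 0.0749
```

```bash
python3 -c "from h import *;st()"
```

```text
21.55 [ 0.5154 -0.1058  0.0689] gap 0.0749 F [ 0.3 -0.8 -0.4] fix turn shares [-0.01 -0.    0.03]
```

Call:
step_arm(series=[0,-0.05,0.8,0,0,0,0,0,0.6,0,0,0,0,0,0.2,0,0,0,0,0,0,0,0,0])

```text
clock: 21.95
tool_pos: [0.5162, -0.1057, 0.0308]
tool_rot: [0.705, 0.709, 0.001, 0.002]
wrist_force: [0.9, -0.2, -0.2]
finger_gap: 0.075
```

Call:
step_arm(series=[0,0,0,0,0,0,0,0,0,0,0,0,0,0,0,0,0,0,0,0,0,0,0,0,0,0,0,0,0,0,0,0,0,0,0,0], hand=36)

```text
clock: 22.55
tool_pos: [0.5178, -0.1063, 0.034]
tool_rot: [0.705, 0.709, 0.002, 0.004]
wrist_force: [0.6, -0.1, 0.6]
finger_gap: 0.0421
```

```bash
python3 -c "from h import *;st()"
```

```text
22.55 [ 0.5178 -0.1063  0.034 ] gap 0.0421 F [ 0.6 -0.1  0.6] fix turn shares [0.1  0.04 0.06]
```

Call:
step_arm(series=[0,0,-0.5,0,0,0,0,0,-1,0,0,0,0,0,-1,0,0,0,0,0,-1,0,0,0,0.3,0.1,-1,0,0,0,0.7,0.2,-0.2,0.1,0.04,0.05,1,0.2,0,0,0,0,1,0.2,0,0,0,0,1,0.2,0,0,0,0,1,0.2,0,0,0,0,1,0.2,0,0,0,0,1,0.2,0,0,0,0])

```text
clock: 23.75
tool_pos: [0.5555, 0.073, 0.1675]
tool_rot: [0.709, 0.705, 0.002, 0.003]
wrist_force: [0.5, -0.3, -0.0]
finger_gap: 0.042
```

Call:
step_arm(series=[1,0.2,0,0,0,0,1,0.2,0,0,0,0,1,0.2,0,0,0,0,0.9,0.2,0,0,0,0,0.4,0,0,0,0,0,0,0,0,0,0,0])

```text
clock: 24.35
tool_pos: [0.5759, 0.1875, 0.1727]
tool_rot: [0.708, 0.707, 0.003, 0.005]
wrist_force: [-0.0, -0.3, -0.3]
finger_gap: 0.0425
```

```bash
python3 -c "from h import *;st()"
```

```text
24.35 [0.5759 0.1875 0.1727] gap 0.0425 F [-0.  -0.3 -0.3] fix turn shares [ 0.12  0.02 -0.02]
```

Call:
step_arm(series=[0,-0.1,0.5,0.12,0.02,-0.02,0,0,0.9,0,0,0,0,0,0.9,0,0,0,0,0,0.9,0,0,0,0,0,0.7,0,0,0,0,0,0.3,0,0,0,0,0,0,0,0,0])

```text
clock: 25.05
tool_pos: [0.5711, 0.18, 0.0614]
tool_rot: [0.709, 0.705, -0.002, -0.001]
wrist_force: [-0.6, -0.1, -0.2]
finger_gap: 0.0426
```

```bash
python3 -c "from h import *;st()"
```

```text
25.05 [0.5711 0.18   0.0614] gap 0.0426 F [-0.6 -0.1 -0.2] fix turn shares [-0.06  0.02 -0.07]
```

Call:
step_arm(series=[0.3,0.05,0.4,-0.06,0.02,-0.05,0,0,0.4,0,0,0,0,0,0.1,0,0,0,0,0,0,0,0,0])

```text
clock: 25.45
tool_pos: [0.5732, 0.1876, 0.0387]
tool_rot: [0.708, 0.707, 0.001, 0.001]
wrist_force: [-0.1, -0.0, -0.3]
finger_gap: 0.0422
```

```bash
python3 -c "from h import *;st()"
```

```text
25.45 [0.5732 0.1876 0.0387] gap 0.0422 F [-0.1 -0.  -0.3] fix turn shares [ 0.03 -0.01 -0.02]
```

Call:
step_arm(series=[0,0,0.03,0.03,0,0,0,0,0.02,0,0,0])

```text
clock: 25.65
tool_pos: [0.5736, 0.1877, 0.038]
tool_rot: [0.708, 0.707, 0.001, -0.0]
wrist_force: [-0.3, -0.8, -0.9]
finger_gap: 0.0422
```

Call:
step_arm(series=[0,0,0,0,0,0,0,0,0,0,0,0,0,0,0,0,0,0,0,0,0,0,0,0,0,0,0,0,0,0], hand=75)

```text
clock: 26.15
tool_pos: [0.5741, 0.1877, 0.0388]
tool_rot: [0.708, 0.707, 0.001, 0.0]
wrist_force: [0.0, 0.2, 0.4]
finger_gap: 0.0753
```

Call:
step_arm(series=[0,0,-0.4,0,0,0,0,0,-0.8,0,0,0,0,0,-1,0,0,0,0,0,-1,0,0,0,-0.4,0.1,-0.8,0,0,0,-0.8,0.2,-0.3,0,0,0,-1,0.25,0,0,0,0,-1,0.25,0,0,0,0,-1,0.25,0,0,0,0,-1,0.25,0,0,0,0,-1,0.25,0,0,0,0,-1,0.25,0,0,0,0])

```text
clock: 27.35
tool_pos: [0.6202, 0.0042, 0.161]
tool_rot: [0.706, 0.709, 0.004, 0.003]
wrist_force: [0.1, 0.6, -0.2]
finger_gap: 0.075
```

Call:
step_arm(series=[-0.8,0.2,0,0,0,0,-0.4,0.1,0,0,0,0,0,0,0,0,0,0])

```text
clock: 27.65
tool_pos: [0.6285, -0.0299, 0.1631]
tool_rot: [0.707, 0.707, 0.005, 0.004]
wrist_force: [-0.5, 0.6, 0.1]
finger_gap: 0.0751
```

```bash
python3 - <<'E'
from h import *
st();snap("wrist","w6")
E
```

```text
27.65 [ 0.6285 -0.0299  0.1631] gap 0.0751 F [-0.5  0.6  0.1] fix turn shares [ 0.15 -0.    0.01]
```

View pics/w6.png

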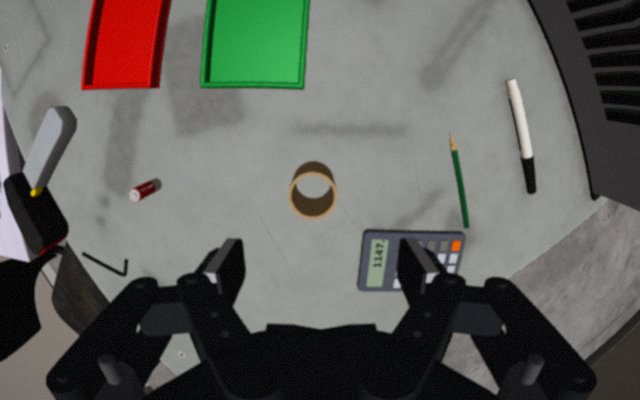

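```bash
python3 - <<'E'
from h import *
d=np.load("pics/w6.npz")
print(fray(d,312,195,.058),[fray(d,u,v,.014).tolist() for u,v in((365,230),(465,231),(461,294),(358,290))],fray(d,136,193,.05))
E
```

```text
[ 0.6234 -0.03  ] [[0.6764, -0.079], [0.7903, -0.0834], [0.8017, -0.1668], [0.6727, -0.1513]] [ 0.4529 -0.0298]
```

Call:
step_arm(series=[0,-0.2,0.5,0.14,0,0,0,0,0.9,0,0,0,0,0,0.9,0,0,0,0,0,0.9,0,0,0,0,0,0.6,0,0,0,0,0,0,0,0,0])

```text
clock: 28.3
tool_pos: [0.6197, -0.0219, 0.0616]
tool_rot: [0.704, 0.71, -0.001, -0.003]
wrist_force: [0.3, -0.0, -0.5]
finger_gap: 0.0751
```

```bash
python3 -c "from h import *;st()"
```

```text
28.3 [ 0.6197 -0.0219  0.0616] gap 0.0751 F [ 0.3 -0.  -0.5] fix turn shares [-0.06 -0.02  0.1 ]
```

Call:
step_arm(series=[-0.35,0.1,0.4,-0.05,-0.02,0.1,0,0,0.6,0,0,0,0,0,0.25,0,0,0,0,0,0,0,0,0])

```text
clock: 28.7
tool_pos: [0.6223, -0.03, 0.0286]
tool_rot: [0.707, 0.707, -0.0, -0.0]
wrist_force: [-0.0, -0.6, 0.1]
finger_gap: 0.0751
```

```bash
python3 -c "from h import *;st()"
```

```text
28.7 [ 0.6223 -0.03    0.0286] gap 0.0751 F [-0.  -0.6  0.1] fix turn shares [-0.01  0.    0.  ]
```

Call:
step_arm(series=[0,0,0,0,0,0,0,0,0,0,0,0,0,0,0,0,0,0,0,0,0,0,0,0,0,0,0,0,0,0,0,0,0,0,0,0], hand=36)

```text
clock: 29.3
tool_pos: [0.6232, -0.0301, 0.0304]
tool_rot: [0.707, 0.707, 0.001, 0.001]
wrist_force: [0.5, 0.2, -0.4]
finger_gap: 0.0417
```

Call:
step_arm(series=[0,0,-0.5,0,0,0,0,0,-1,0,0,0,0,0,-1,0,0,0,0,0,-1,0,0,0,0.3,-0.1,-0.5,0,0,0,0.7,-0.3,-0.1,0.05,0,0,1,-0.4,0,0,0,0,1,-0.4,0,0,0,0,1,-0.4,0,0,0,0,0.9,-0.3,0,0,0,0,0.4,-0.1,0,0,0,0,0,0,0,0,0,0])

```text
clock: 30.5
tool_pos: [0.5647, 0.1143, 0.1364]
tool_rot: [0.706, 0.708, -0.003, -0.003]
wrist_force: [0.5, -0.4, -0.4]
finger_gap: 0.0419
```

```bash
python3 -c "from h import *;st()"
```

```text
30.5 [0.5647 0.1143 0.1364] gap 0.0419 F [ 0.5 -0.4 -0.4] fix turn shares [-0.11 -0.    0.03]
```

Call:
step_arm(series=[-0.1,0.2,0.3,-0.1,0,0.03,0,0,0.9,0,0,0,0,0,0.9,0,0,0,0,0,0.7,0,0,0,0,0,0.2,0,0,0,0,0,0,0,0,0])

```text
clock: 31.1
tool_pos: [0.572, 0.1066, 0.0557]
tool_rot: [0.709, 0.705, -0.0, 0.0]
wrist_force: [-0.4, 0.7, -0.2]
finger_gap: 0.0418
```

```bash
python3 -c "from h import *;st()"
```

```text
31.1 [0.572  0.1066 0.0557] gap 0.0418 F [-0.4  0.7 -0.2] fix turn shares [ 0.01  0.01 -0.06]
```

Call:
step_arm(series=[0.15,-0.1,0.4,0,0,-0.05,0,0,0.3,0,0,0,0,0,0.1,0,0,0,0,0,0,0,0,0])

```text
clock: 31.5
tool_pos: [0.5705, 0.1099, 0.0355]
tool_rot: [0.708, 0.707, 0.001, 0.002]
wrist_force: [-0.3, -0.0, -0.4]
finger_gap: 0.0416
```

```bash
python3 -c "from h import *;st()"
```

```text
31.5 [0.5705 0.1099 0.0355] gap 0.0416 F [-0.3 -0.  -0.4] fix turn shares [ 0.04  0.01 -0.02]
```

Call:
step_arm(series=[0,0,0.04,0.03,0,0,0,0,0.02,0,0,0])

```text
clock: 31.7
tool_pos: [0.5709, 0.1099, 0.0345]
tool_rot: [0.708, 0.707, 0.0, 0.001]
wrist_force: [0.6, 0.0, -0.3]
finger_gap: 0.0416
```

Call:
step_arm(series=[0,0,0,0,0,0,0,0,0,0,0,0,0,0,0,0,0,0,0,0,0,0,0,0,0,0,0,0,0,0], hand=75)

```text
clock: 32.2
tool_pos: [0.5714, 0.1099, 0.0352]
tool_rot: [0.708, 0.707, 0.001, 0.002]
wrist_force: [-0.5, -0.2, -0.1]
finger_gap: 0.075
```

Call:
step_arm(series=[0,0,-0.4,0,0,0,0,0,-0.8,0,0,0,0,0,-1,0,0,0,0,0,-1,0,0,0,-0.4,-0.3,-0.5,0,0,0,-0.8,-0.7,0,0,0,0,-1,-0.8,0,0,0,0,-1,-0.8,0,0,0,0,-1,-0.8,0,0,0,0,-0.8,-0.7,0,0,0,0,-0.4,-0.3,0,0,0,0,0,0,0,0,0,0], hand=50)

```text
clock: 33.4
tool_pos: [0.4584, -0.0289, 0.1393]
tool_rot: [0.707, 0.707, 0.004, 0.006]
wrist_force: [-0.4, -0.4, 1.0]
finger_gap: 0.0501
```

```bash
python3 - <<'E'
from h import *
st();snap("wrist","w7")
E
```

```text
33.4 [ 0.4584 -0.0289  0.1393] gap 0.0501 F [-0.4 -0.4  1. ] fix turn shares [0.15 0.03 0.  ]
```

View pics/w7.png

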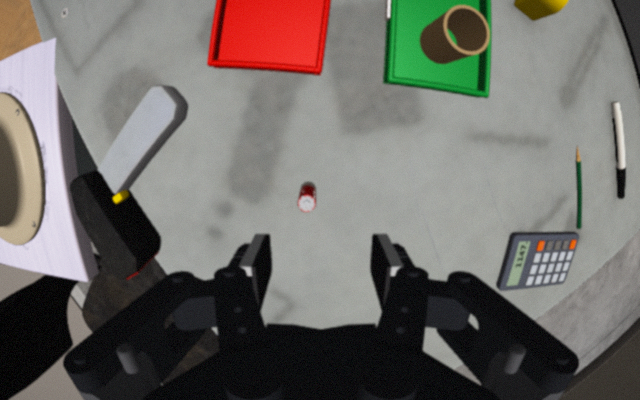

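The cell top is at (307,203), and core 2 stands upright in the green tray.

```bash
python3 - <<'E'
from h import *
d=np.load("pics/w7.npz")
print(fray(d,307,203,.05),fray(d,307,185,.0))
E
```

```text
[ 0.4496 -0.0316] [ 0.4481 -0.0291]
```

Call:
step_arm(series=[-0.1,-0.35,0.2,0.14,0.03,0,0,0,0.8,0,0,0,0,0,0.8,0,0,0,0,0,0.6,0,0,0,0,0,0,0,0,0])

```text
clock: 33.95
tool_pos: [0.451, -0.0282, 0.0766]
tool_rot: [0.705, 0.709, 0.0, -0.0]
wrist_force: [-0.4, -0.0, 0.3]
finger_gap: 0.0495
```

```bash
python3 -c "from h import *;st()"
```

```text
33.95 [ 0.451  -0.0282  0.0766] gap 0.0495 F [-0.4 -0.   0.3] fix turn shares [-0.   -0.01  0.07]
```

Call:
step_arm(series=[-0.15,-0.08,0.7,0,0,0.07,0,0,0.8,0,0,0,0,0,0.6,0,0,0,0,0,0.2,0,0,0,0,0,0,0,0,0])

```text
clock: 34.45
tool_pos: [0.451, -0.0304, 0.0193]
tool_rot: [0.706, 0.708, 0.001, 0.0]
wrist_force: [0.0, -0.0, 1.3]
finger_gap: 0.0501
```

```bash
python3 -c "from h import *;st()"
```

```text
34.45 [ 0.451  -0.0304  0.0193] gap 0.0501 F [ 0.  -0.   1.3] fix turn shares [ 0.02 -0.    0.04]
```

Call:
step_arm(series=[0,-0.06,0,0.02,0,0.03,0,0,0,0,0,0,0,0,0,0,0,0,0,0,0,0,0,0,0,0,0,0,0,0,0,0,0,0,0,0,0,0,0,0,0,0], hand=8)

```text
clock: 35.15
tool_pos: [0.451, -0.0306, 0.0222]
tool_rot: [0.707, 0.708, 0.001, 0.002]
wrist_force: [-0.3, -0.4, -0.5]
finger_gap: 0.0141
```

```bash
python3 -c "from h import *;st()"
```

```text
35.15 [ 0.451  -0.0306  0.0222] gap 0.0141 F [-0.3 -0.4 -0.5] fix turn shares [0.04 0.02 0.02]
```

Call:
step_arm(series=[0,0,-0.5,0,0,0,0,0,-1,0,0,0,0,0,-1,0,0,0,0.3,0,-0.5,0.03,0,0,0.7,-0.1,-0.2,0,0,0,1,-0.15,0,0,0,0,1,-0.15,0,0,0,0,1,-0.15,0,0,0,0,1,-0.15,0,0,0,0,1,-0.15,0,0,0,0,1,-0.15,0,0,0,0,0.4,0,0,0,0,0])

```text
clock: 36.35
tool_pos: [0.4245, 0.16, 0.1054]
tool_rot: [0.708, 0.706, -0.0, 0.001]
wrist_force: [-0.6, -0.4, 0.1]
finger_gap: 0.0135
```

Call:
step_arm(series=[0,0,0,0,0,0])

```text
clock: 36.45
tool_pos: [0.4244, 0.1607, 0.1053]
tool_rot: [0.707, 0.707, -0.0, 0.001]
wrist_force: [0.0, 0.1, -1.1]
finger_gap: 0.0139
```

```bash
python3 -c "from h import *;st()"
```

```text
36.45 [0.4244 0.1607 0.1053] gap 0.0139 F [ 0.   0.1 -1.1] fix turn shares [ 0.01  0.01 -0.01]
```

Call:
step_arm(series=[0,0,0.6,0,0,0,0,0,0.8,0,0,0,0,0,0.7,0,0,0,0,0,0.3,0,0,0,0,0,0,0,0,0])

```text
clock: 36.95
tool_pos: [0.4264, 0.1568, 0.0439]
tool_rot: [0.708, 0.706, 0.0, 0.002]
wrist_force: [0.9, -0.1, -0.6]
finger_gap: 0.0137
```

```bash
python3 -c "from h import *;st()"
```

```text
36.95 [0.4264 0.1568 0.0439] gap 0.0137 F [ 0.9 -0.1 -0.6] fix turn shares [ 0.03  0.02 -0.04]
```

Call:
step_arm(series=[0,0,0.4,0.03,0.02,-0.03,0,0,0.2,0,0,0,0,0,0.05,0,0,0,0,0,0,0,0,0,0,0,0,0,0,0])

```text
clock: 37.45
tool_pos: [0.4279, 0.1561, 0.028]
tool_rot: [0.708, 0.707, 0.001, 0.001]
wrist_force: [0.7, 0.4, -0.6]
finger_gap: 0.0143
```

```bash
python3 -c "from h import *;st()"
```

```text
37.45 [0.4279 0.1561 0.028 ] gap 0.0143 F [ 0.7  0.4 -0.6] fix turn shares [ 0.03 -0.   -0.01]
```

Call:
step_arm(series=[0,0,0.08,0.03,0,0,0,0,0,0,0,0])

```text
clock: 37.65
tool_pos: [0.4281, 0.1562, 0.0263]
tool_rot: [0.707, 0.707, 0.001, 0.0]
wrist_force: [0.6, -0.9, 1.0]
finger_gap: 0.0136
```

```bash
python3 -c "from h import *;st()"
```

```text
37.65 [0.4281 0.1562 0.0263] gap 0.0136 F [ 0.6 -0.9  1. ] fix turn shares [ 0.01 -0.   -0.01]
```

Call:
step_arm(series=[0,0,0,0,0,0,0,0,0,0,0,0,0,0,0,0,0,0,0,0,0,0,0,0], hand=35)

```text
clock: 38.05
tool_pos: [0.4283, 0.1563, 0.0266]
tool_rot: [0.707, 0.707, 0.001, 0.0]
wrist_force: [0.9, -0.0, -0.3]
finger_gap: 0.0351
```

Call:
step_arm(series=[0,0,-0.3,0,0,0,0,0,-0.7,0,0,0,0,0,-1,0,0,0,0,0,-1,0,0,0,0,0,-1,0,0,0,0,0,-1,0,0,0,-0.5,0,-1,0,0,0,-0.8,0,-0.6,0,0,0,-0.5,0,0,0,0,0,0,0,0,0,0,0])

```text
clock: 39.05
tool_pos: [0.4271, 0.1101, 0.2035]
tool_rot: [0.707, 0.707, 0.002, 0.002]
wrist_force: [-0.1, -0.3, 0.8]
finger_gap: 0.0348
```

```bash
python3 - <<'E'
from h import *
st();snap("wrist","w8");snap("side","side9",(165,140,445,310),2.85)
E
```

```text
39.05 [0.4271 0.1101 0.2035] gap 0.0348 F [-0.1 -0.3  0.8] fix turn shares [0.06 0.   0.01]
```

View pics/w8.png

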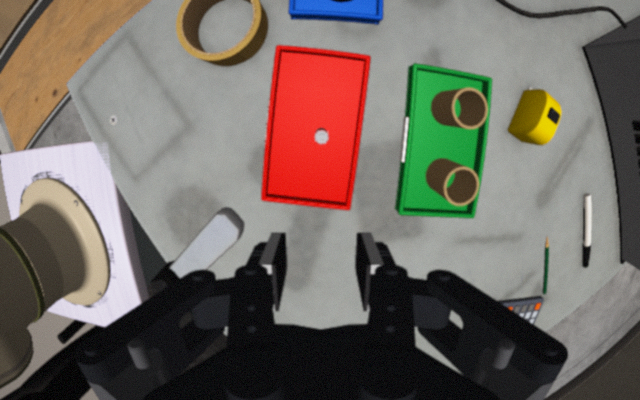

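View pics/side9.png

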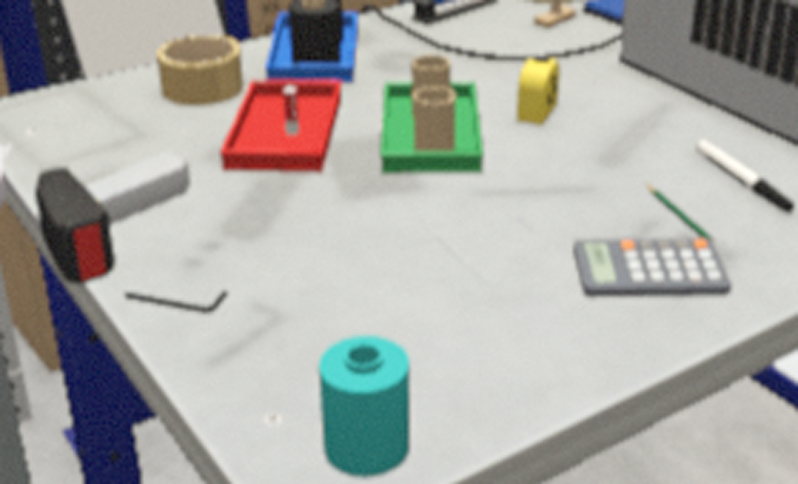

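All five stand upright in their trays: cell at (321,136) in the wrist view, cores at (467,108) and (460,185), a ribbon in blue. In the side view the tape measure (538,90) and calculator (652,266) are at their starting pixels. Handing in.

```bash
python3 -c "
from h import *
a=np.load('pics/side0.npz')['img'].astype(int);b=np.load('pics/side9.npz')['img'].astype(int)
print(abs(a-b)[155:185,345:363].mean(),abs(a-b)[220:245,365:422].mean())
job_done()"
```

```text
2.2037037037037037 1.39953216374269
the job is handed in; nothing more can be done
```

I put both black ribbon rolls in the blue tray, both cardboard cores in the green tray and the battery in the red tray. All were set down upright and let go, in that order. The job was handed in at about 39 s, with the gripper empty and clear at about 0.20 m height.

- **Final check:** The last wrist and side pictures show the cores and the cell upright on their tray floors. The tape measure and calculator look unchanged from the first picture, with mean pixel differences of about 2 and 1.
- **Less certain:** I did not view both ribbon rolls whole together at the end. I saw the first standing in the tray right after placing it, and the second in the next wrist picture. In the last side view they overlap.
- **Disagreement:** My first tray positions, read by eye from the scene and side pictures, were 13–18 mm short in y. The outline fit and the wrist camera agreed much better with each other, so I placed by those.

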